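Fetch the long objective out of the accessory case under two lamp cartons

ROBOT

A 6-joint arm with a two-finger parallel gripper is mounted at the origin on a cart in front of the work surface, level with it; the furniture and walls round the work are solid. World frame = base frame: x ahead of the robot, y to its left, z up, the work surface at z = 0. Lengths are in mm, angles in rad, forces in N, time in s.
With the tool pointing down it reaches from about 350 to 725 mm from the base axis. Payload 6 kg.
Tool frame: the origin (TCP) lies at the very end of the fingers, on their centre line; the grasp point (between the pads) lies 19 mm behind it (manip.grip_depth is the distance from the TCP to the grasp point, in mm); z points along the fingers, y is the line along which they close (so a half turn about z gives the same grasp; the last joint's range is limited). The gripper opens to 85 mm and grips with 20 to 120 N. Pads are 22 mm wide; open, the fingers measure 114 mm over their backs; the gripper's body (76 mm by 85 mm) begins 54 mm behind the grasp point. The pads swing forward as they close: fully open they stand 13 mm farther back than shut.
Start: joints at [1.481, 0.04, 0.085, 0, -1.615, -0.334], TCP at [246.708, 546.908, 231.261] pointing down, gripper open.
Joint ranges: [-2.56, 2.56], [-1.29, 2.01], [-1.08, 1.49], [-3.29, 1.98], [-2.81, -0.18], [-2.99, 2.99]. Speed limits (rad/s): [2.57, 2.57, 3.01, 3.14, 3.14, 3.14].

INTERFACE

Orientations are given as a unit quaternion [w, x, y, z].
In Python, from plant import manip, vision gives the robot as it stands. The module is installed in compiled form; this text tells all that it offers.
- The arm moves only by the shell command python3 -m creep 'ROWS'. ROWS is JSON, a list of rows, each a list of 5 numbers: the shift along the tool's x, y, z in mm, then the turn about the tool's z in degrees, then the finger opening in mm, from 0 to 85.4. A call has 1 to 12 rows; each row is the pose to reach, as a shift and turn from the pose commanded when the call began, along the tool's axes at that moment; what a row does not reach only later rows make up. A row lasts 1/8 s, in which the tool goes at most 62.5 mm and 10.7 degrees, less where a joint would pass 70% of its speed; a pose out of reach is approached as far as the arm can. A call with a gripper value outside its range is refused whole. The fingers move at their own pace and stop on an object; the grip force is fixed at half the most. Time passes only in rows, so rows that repeat a pose let the fingers close. It gives the time, the measured TCP pose, the force, the opening and the grip force at its end, in the units of the state.
- manip.read_state(): the state, without advancing time (a new reading comes with each control period).
- vision.snapshot(name): name is "side" or "top" or "wrist"; returns a dict with "color" (384x512x3 uint8, red, green, blue), "fx", "fy", "cx", "cy" (pixels), "position" and "rotation" of the camera in the world. Camera axes: x right, y down, z forward; pixel columns grow to the right and rows downward; lengths in mm; the calibration is good to about 2 mm. A picture is of the moment at which its call begins. There is no depth.
- manip.job_done(): hands the job in; it is judged then, once.
The state is a dict: "time_s": time; "joint_pos": joint angles; "joint_velocities": joint speeds; "tau": joint torques, N m; "tool_pos": TCP position; "ee_rot": TCP orientation; "wrist_force": force on the tool from outside, world axes, zero at the start; "torque": the same for the moment, N m; "opening": finger opening in mm; "grip_force": force on a finger pad.
Only numpy, scipy, OpenCV 4.12 (cv2) and the standard library are available. Lean on these libraries where they do the work, as an engineer would, in place of code of your own. Each camera call takes 0.05 s, during which the arm holds its last target. There are 200 camera calls.

TASK

The long objective is shut in the clear-lidded accessory case, and two cartons stand on the lid. Set both cartons upright in the steel tray, open the lid until it stays open by itself, and stand the long objective nose up in the middle of the tissue-lined petri dish, leaving the short one in the case. Then close the lid and put each carton back on it, standing where and as it stood before, without disturbing the timer nearby.

Things in the scene. Friction and masses are not known exactly. Their poses are not given: they have to be found in the camera images.
- case: black plastic case fixed on the desk, 130 (x) x 150 (y) x 40, walls 4, under a flat clear-topped lid 18 thick (top 58 above the desk). Origin: centre of its underside; x points from pull tab to hinge. Dark foam inside, top at z = 24, with two round pockets (32 across, floor z = 6) on the line y = 0 at x = -40 and +2. Thin filters (top z = 27) lie on the foam beyond y = 40 and -40
- lid (a joint): hinge of the case's lid, along the case's y axis at x = 65, z = 40 of the case frame. 0 = shut; grows as the lid swings up and back, stop at 1.78 rad. Moves easily, lid 0.16 kg: let go below about 1.4 rad it falls shut, beyond that it falls open to the stop and stays
- lid_tab (a point): holding point of the lid's black pull tab, in mid-thickness, 18 out from the middle of the lid's front edge. Tab 22 wide (case y), 30 long, 10 thick; pinched across its width it can turn between the fingers as the lid swings. Lid shut: at (-83, 0, 49) in the case frame, 148 before and 9 above the hinge line; it moves on that arc, its axes turn with the lid
- tall_carton: tan lamp carton, 38 (x) x 45 (y) x 62 high, 60 g, standing on one end of the case lid with its 45 mm side roughly along the case's x axis. Origin: centre of its underside
- flat_carton: white fuse carton, lower than the other: 31 (x) x 51 (y) x 34 high, 50 g, standing on the other end of the case lid with its 51 mm side roughly along the case's x axis. Origin: centre of its underside
- long_objective: the longer of two steel microscope objectives, 46 high, standing thread down in either of the case's pockets, narrow nose 9 across on top. Straight barrel 26 across from 11 to 34 above its foot, knurled ring 28 across below that, flat foot 25 across. 0.07 to 0.12 kg. Origin: centre of its foot; z along it to the nose
- short_objective: the shorter objective, 32 high, same foot, ring and barrel, blunt nose 17 across at the top; stands in the other pocket and stays there. Origin: centre of its foot; z along it to the nose
- tray: low steel tray fixed on the desk, 134 (x) x 94 (y) outside, floor 2 thick, rim 13 above the desk, walls 2. Origin: centre of its underside. The two cartons fit side by side along its x axis
- dish: clear round petri dish fixed on the desk, 88 across, 13 high, wall 2, lined with white lens tissue (top 2.6 above the desk). Origin: centre of its underside
- timer: bystander: small white lab timer, 26 x 62 x 52 high, standing loose on the near part of the desk. Origin: centre of its underside

How it is judged (in metres and radians):
On the way, in this order (a step that is already met when the one before it is completed fails the run):
1. both cartons stand upright in the tray, released, the lid still shut (x of tall_carton in the frame of tray between -0.055 and 0.055 m and y of tall_carton in the frame of tray between -0.038 and 0.038 m and z of each of tall_carton, flat_carton in the frame of tray below 0.01 m and angle between each of tall_carton, flat_carton's own z axis and vertical below 0.1 rad and linear speed of each of tall_carton, flat_carton below 0.03 m/s and contact force between the fingers and tall_carton below 0.1 N and x of flat_carton in the frame of tray between -0.055 and 0.055 m and y of flat_carton in the frame of tray between -0.038 and 0.038 m and contact force between the fingers and flat_carton below 0.1 N and value of joint lid below 0.1 rad), for 0.2 s.
2. the lid stands open by itself past its balance point, not touched, the cartons still in the tray (value of joint lid above 1.6 rad and velocity of joint lid between -0.2 and 0.2 rad/s and contact force between the fingers and case below 0.1 N and x of tall_carton in the frame of tray between -0.055 and 0.055 m and y of tall_carton in the frame of tray between -0.038 and 0.038 m and z of each of tall_carton, flat_carton in the frame of tray below 0.01 m and angle between each of tall_carton, flat_carton's own z axis and vertical below 0.1 rad and linear speed of each of tall_carton, flat_carton below 0.03 m/s and contact force between the fingers and tall_carton below 0.1 N and x of flat_carton in the frame of tray between -0.055 and 0.055 m and y of flat_carton in the frame of tray between -0.038 and 0.038 m and contact force between the fingers and flat_carton below 0.1 N), for 0.3 s.
3. the long objective stands nose up in the middle of the dish, released, the lid still open (horizontal distance between long_objective and dish below 0.018 m and z of long_objective in the frame of dish below 0.008 m and angle between long_objective's own z axis and vertical below 0.1 rad and linear speed of long_objective below 0.03 m/s and contact force between the fingers and long_objective below 0.1 N and value of joint lid above 1.6 rad), for 0.2 s.
4. the lid is shut and released, the long objective still in the dish (value of joint lid below 0.04 rad and contact force between the fingers and case below 0.1 N and horizontal distance between long_objective and dish below 0.018 m and z of long_objective in the frame of dish below 0.008 m and angle between long_objective's own z axis and vertical below 0.1 rad and linear speed of long_objective below 0.03 m/s and contact force between the fingers and long_objective below 0.1 N), for 0.2 s.
At the end, for the whole second after the job is handed in: Lid shut; each carton upright on it within 15 mm and 0.3 rad of how it first stood; long objective upright in the dish, within 18 mm of its centre; short objective still in its pocket (10 mm); timer not moved (15 mm); all released and at rest (distance of each of tall_carton, flat_carton, timer from where it was at the start of the episode below 0.015 m and angle between the x axis of each of tall_carton, flat_carton and the y axis of case, either way round below 0.3 rad and angle between each of tall_carton, flat_carton, long_objective, short_objective's own z axis and vertical below 0.1 rad and linear speed of each of tall_carton, flat_carton below 0.02 m/s and value of joint lid below 0.04 rad and horizontal distance between long_objective and dish below 0.018 m and z of long_objective in the frame of dish below 0.008 m and linear speed of long_objective below 0.03 m/s and contact force between the fingers and long_objective below 0.1 N and distance of short_objective from where it was at the start of the episode below 0.01 m); the robot touches nothing.
It fails at once if a carton is tipped over (angle between any of tall_carton, flat_carton's own z axis and vertical above 0.7 rad).
It fails at once if the long objective is laid down or tipped over (angle between long_objective's own z axis and vertical above 0.9 rad).
It fails at once if the short objective is taken out of its pocket (distance of short_objective from where it was at the start of the episode above 0.02 m).
It fails at once if the timer is knocked away (distance of timer from where it was at the start of the episode above 0.03 m).
It also fails if it takes over 115 s, if anything falls off the work surface, if the arm or the gripper's body presses on something with over 40 N, if the wrist force passes 120 N, or if a joint passes its speed limit or range.

## Working session

There is one attempt and no reset: what is moved stays moved. The work goes in short steps, Python scripts to look and compute and a shell command to move; the robot and the scene stay as the last step left them, time stands still between calls to the robot, and variables do not carry over. Pictures are saved under pics/ and viewed, at most 18 in all, crops included, and the job is handed in when it is done.

```bash
mkdir -p pics
cat > h.py <<'E'
import numpy as np, cv2
from plant import manip, vision
def snap(n):
    s=vision.snapshot(n); return s
def save(s,f,crop=None,k=1):
    im=s["color"][...,::-1]
    if crop: x0,y0,x1,y1=crop; im=im[y0:y1,x0:x1]
    cv2.imwrite("pics/"+f,cv2.resize(im,None,fx=k,fy=k,interpolation=cv2.INTER_CUBIC) if k!=1 else im)
def ray(s,u,v):
    d=np.array([(u-s["cx"])/s["fx"],(v-s["cy"])/s["fy"],1.]); return np.array(s["position"],float),np.array(s["rotation"])@d
def onz(s,u,v,z):
    p,d=ray(s,u,v); return p+d*(z-p[2])/d[2]
def tri(a,pa,b,pb):
    p,d=ray(a,*pa); q,e=ray(b,*pb); A=np.stack([d,-e],1); t=np.linalg.lstsq(A,q-p,rcond=None)[0]
    x,y=p+d*t[0],q+e*t[1]; return (x+y)/2,np.linalg.norm(x-y)
def proj(s,P):
    c=np.array(s["rotation"]).T@(np.array(P,float)-s["position"]); return s["fx"]*c[0]/c[2]+s["cx"],s["fy"]*c[1]/c[2]+s["cy"]
E
python3 - <<'E'
from h import *
import pickle
np.set_printoptions(precision=3,suppress=True)
a,b,w=snap("top"),snap("side"),snap("wrist")
pickle.dump((a,b,w),open("s0.pkl","wb"))
cv2.imwrite("pics/a0.png",cv2.resize(a["color"][...,::-1],(800,600)))
cv2.imwrite("pics/b0.png",cv2.resize(b["color"][...,::-1],(800,600)))
for s in (a,b,w): print(s["fx"],s["cx"],s["cy"],np.array(s["position"]),np.array(s["rotation"]).ravel())
st=manip.read_state(); print(st["tool_pos"],st["ee_rot"],st["opening"],st["time_s"])
E
```

```text
475.88677031411373 252.85229928986146 188.229280572201 [397.636 154.903 903.627] [ 0.03  -0.704  0.709 -0.036]
380.0665303818053 250.40726364050846 187.1940727571512 [ 142.176 -146.546  790.439] [-0.25   0.88  -0.386  0.115]
337.4347542002104 260.06901788431816 188.04238683682098 [308.76  517.747 374.017] [-0.076 -0.537  0.832  0.116]
[246.598 546.706 230.502] [ 0.001  0.978 -0.21  -0.   ] 85.13862097314272 0.15
```

View pics/a0.png

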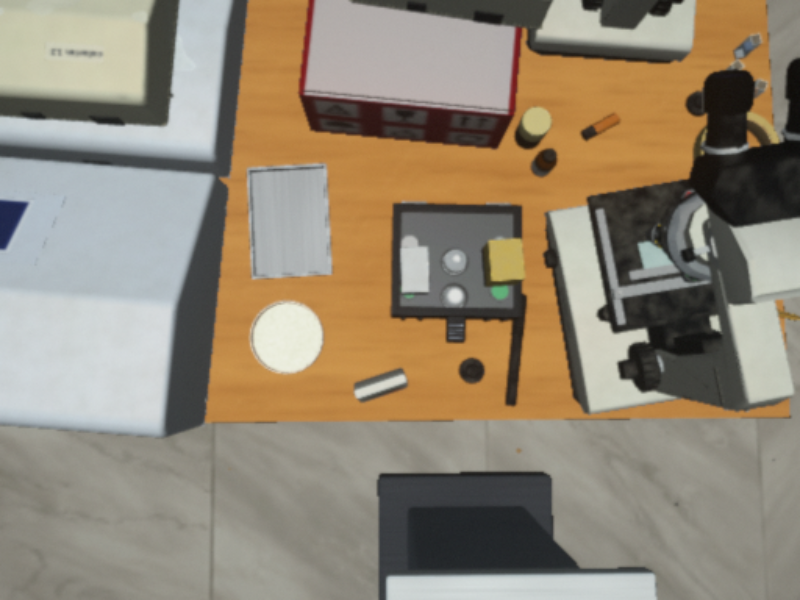

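View pics/b0.png

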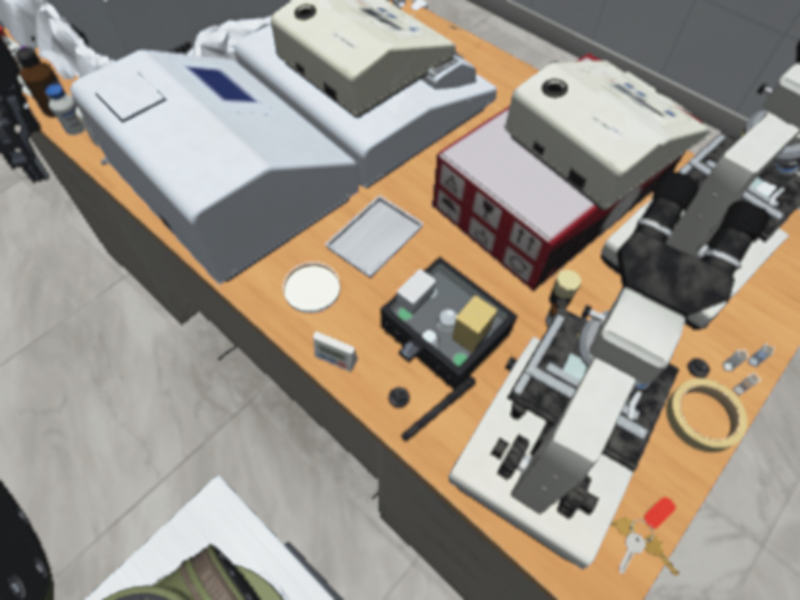

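```bash
python3 - <<'E'
s=open('h.py').read()
s=s.replace("import numpy as np, cv2","import numpy as np, cv2\nfrom scipy.spatial.transform import Rotation as Ro")
s=s.replace("s=vision.snapshot(n); return s",'s=dict(vision.snapshot(n)); r=np.array(s["rotation"],float)\n    if r.size==4: s["rotation"]=Ro.from_quat(r[[1,2,3,0]]).as_matrix()\n    return s')
open('h.py','w').write(s)
E
python3 - <<'E'
from h import *
import pickle
np.set_printoptions(precision=2,suppress=True)
a,b,w=pickle.load(open("s0.pkl","rb"))
for s in (a,b,w): s["rotation"]=Ro.from_quat(np.array(s["rotation"])[[1,2,3,0]]).as_matrix()
pickle.dump((a,b,w),open("s0.pkl","wb"))
A=cv2.resize(a["color"][120:225,245:345,::-1],(400,420),interpolation=cv2.INTER_CUBIC)
B=cv2.resize(b["color"][160:250,235:335,::-1],(400,360),interpolation=cv2.INTER_CUBIC)
B=np.vstack([B,np.zeros((60,400,3),np.uint8)])
cv2.imwrite("pics/c0.png",np.hstack([A,B]))
def blobs(s,lo,hi,amin=60):
    h=cv2.cvtColor(s["color"],cv2.COLOR_RGB2HSV); m=cv2.inRange(h,lo,hi)
    n,l,st,c=cv2.connectedComponentsWithStats(m)
    for i in range(1,n):
        if st[i,4]>amin:
            cn=cv2.findContours((l==i).astype(np.uint8),0,2)[0][0]
            yield st[i],c[i],cv2.minAreaRect(cn)
for nm,s in (("top",a),("side",b)):
  for cn,lo,hi in (("tan",(20,90,100),(32,255,255)),("white",(0,0,180),(180,45,255))):
    for st,c,r in blobs(s,lo,hi):
      if 140<c[0]<350 and 90<c[1]<260: print(nm,cn,st,c,r, onz(s,*c,0)[:2])
E
```

```text
top tan [312 152  24  28 577] [323.75 165.93] ((323.68316650390625, 165.83168029785156), (26.6669979095459, 21.890817642211914), 84.2894058227539) [524.74   9.84]
top white [182 120  30  57 858] [199.38 152.71] ((195.9784698486328, 148.11228942871094), (55.58095932006836, 28.23423957824707), 86.8201675415039) [551.92 248.26]
top white [171 132  10  46 204] [175.87 159.36] ((175.2521514892578, 154.55197143554688), (45.16913986206055, 8.284478187561035), 87.61405944824219) [539.32 293.22]
top white [257 152  17  35 517] [264.88 170.13] ((265.0, 169.0), (34.0, 16.0), 90.0) [517.38 122.88]
top white [286 185  10   9  70] [290.93 189.  ] ((291.0000305175781, 189.00001525878906), (8.485280990600586, 8.485280990600586), 45.0) [480.75  73.54]
top white [ 162  193   45   46 1595] [183.78 215.5 ] ((184.0, 215.5), (45.0, 44.0), 90.0) [431.77 277.48]
top white [227 240  33  15 174] [243.13 246.74] ((243.05001831054688, 246.6500244140625), (5.059643268585205, 33.83636474609375), 71.56504821777344) [372.09 165.4 ]
side tan [293 190  25  24 348] [304.71 201.64] ((304.65997314453125, 201.61999511718
[... 263 characters left out ...]
 212  130   56   46 1305] [239.24 151.99] ((239.25001525878906, 151.25), (30.405588150024414, 48.08325958251953), 45.0) [570.38 275.33]
side white [182 170  35  29 809] [199.12 184.17] ((199.0, 184.0), (28.0, 34.0), 90.0) [431.29 279.66]
side white [255 173  23  21 261] [265.95 182.61] ((266.0, 182.49998474121094), (12.020814895629883, 21.92030906677246), 45.0) [546.49 161.99]
side white [282 198  10   9  68] [286.47 202.22] ((286.5000305175781, 202.50006103515625), (8.485280990600586, 8.485280990600586), 45.0) [537.94  89.16]
side white [201 213  26  13 124] [213.13 218.92] ((213.11410522460938, 218.91648864746094), (26.92145347595215, 4.608177185058594), 22.833656311035156) [387.4  186.06]
```

View pics/c0.png

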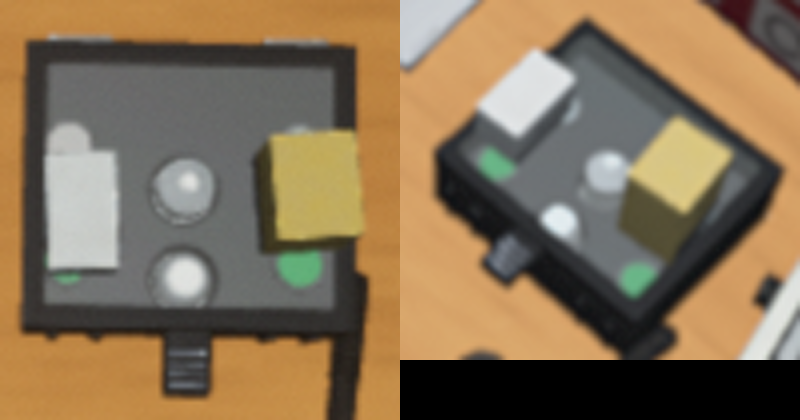

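Run:
```python
from h import *
import pickle
np.set_printoptions(precision=1,suppress=True)
a,b,w=pickle.load(open("s0.pkl","rb"))
for n,p,q,z in (("tan",(323.9,166.3),(305.25,200.9),120),("white",(265.3,172.5),(267.1,182.8),92),("dish",(183.8,215.5),(199.1,184.2),8),("far obj",(291.5,166.2),(286.7,201),50),("near obj",(290.9,189),(274.5,214.5),50),("tab",(291.7,210),(262,225.5),49)):
    print(n,*tri(a,p,b,q),onz(a,*p,z),onz(b,*q,z))
T=lambda c:[(x/4+245,y/4+120) for x,y in c]
S=lambda c:[((x-400)/4+235,y/4+160) for x,y in c]
for n,s,c,z in (("tan top",a,T([(268,137),(354,130),(363,233),(278,241)]),120),("tan side",b,S([(678,116),(732,157),(686,210),(628,172)]),120),("white top",a,T([(45,153),(115,150),(118,267),(47,270)]),92),("white side",b,S([(538,48),(577,80),(520,137),(478,100)]),92),
 ("case",a,T([(27,42),(355,47),(24,330),(163,333),(211,333)]),58),("case side",b,S([(587,18),(780,170),(437,152)]),58),("tray",a,[(.64*x,.64*y) for x,y in [(248,169),(327,164),(331,274),(254,278)]],13),("timer",a,[(.64*x,.64*y) for x,y in [(354,386),(403,370),(406,380),(358,398)]],52)):
    print(n); print(np.array([onz(s,*p,z)[:2] for p in c]))
t=[(x*.64,y*.64) for x,y in [(380,199),(421,228),(372,275),(328,243)]]
print("tray side",np.array([onz(b,*p,13)[:2] for p in t]))
print(proj(a,[246,547,231]), w["position"],w["rotation"])
```

```text
tan [507.8  28.2 116.7] 0.39219643474364757 [507.2  28.9 120. ] [506.2  27.2 120. ]
white [501.7 125.1  89.6] 0.8044305546609236 [501.1 125.5  92. ] [500.8 123.9  92. ]
dish [431.  277.7   2.5] 1.8233091590702328 [431.5 276.3   8. ] [428.3 275.3   8. ]
far obj [517.6  76.5  47. ] 1.0610666148126355 [517.6  76.4  50. ] [515.7  75.9  50. ]
near obj [477.   77.3  37.4] 0.8594387071067784 [476.2  78.1  50. ] [471.   73.8  50. ]
tab [437.3  77.7  41.1] 3.760001128955217 [438.3  77.1  49. ] [432.7  76.5  49. ]
tan top
[[527.6  48.3]
 [530.4  12.3]
 [487.1   9.6]
 [484.   45. ]]
tan side
[[527.7  46. ]
 [527.   10.5]
 [486.8   8.9]
 [484.1  44. ]]
white top
[[525.9 140.8]
 [527.  110.6]
 [476.4 109.9]
 [475.3 140.4]]
white side
[[525.8 138.8]
 [524.4 109.2]
 [475.8 108.1]
 [477.9 140.3]]
case
[[582.  147.9]
 [578.8  -0.3]
 [451.8 150.3]
 [450.   88.4]
 [449.8  67. ]]
case side
[[580.4 145.5]
 [574.    0.4]
 [453.2 148. ]]
tray
[[636.1 324.6]
 [641.8 228.3]
 [506.4 223.4]
 [502.2 316. ]]
timer
[[373.3 194.2]
 [390.9 138.4]
 [379.6 135. ]
 [359.7 189.7]]
tray side [[630.4 317.2]
 [630.8 224.6]
 [507.8 219.9]
 [504.5 315.3]]
(np.float64(-36.96132212285775), np.float64(346.57232240432825)) [308.8 517.7 374. ] [[-0.4 -0.9 -0.3]
 [-0.9  0.4  0.1]
 [ 0.   0.3 -1. ]]
```

The far objective (case x = +2) has its nose at z≈47 and the near one at z≈37, so the far one is the long one. The tall carton is at (507, 28), the flat one at (501, 125), the tray at (570, 271) and the dish at (430, 277). I'll move over the tall carton now.

```bash
python3 -m creep '[[170,249,0,-10,85],[170,249,0,-20,85],[170,249,0,-27.6,70],[170,249,0,-27.6,60],[170,249,0,-27.6,56],[451,366,0,-27.6,56],[451,366,0,-27.6,56],[451,366,0,-27.6,56],[451,366,0,-27.6,56],[451,366,0,-27.6,56],[451,366,0,-27.6,56],[451,366,0,-27.6,56]]'
cat > g.py <<'E'
import sys
from h import *
np.set_printoptions(precision=2,suppress=True)
st=manip.read_state(); q=np.array(st["ee_rot"]); R=Ro.from_quat(q[[1,2,3,0]]).as_matrix()
print("t",round(st["time_s"],2),"tcp",np.array(st["tool_pos"]),"yaw",np.degrees(np.arctan2(R[1,0],R[0,0])).round(2),"zax",R[:,2],"j",np.array(st["joint_pos"]),"F",np.array(st["wrist_force"]),"open",round(st["opening"],1),"grip",round(st["grip_force"],1))
a=[float(x) for x in sys.argv[1:]]
for i in range(0,len(a),3): print("shift to",a[i:i+3],R.T@(np.array(a[i:i+3])-st["tool_pos"]))
E
python3 g.py 507.4 28.5 66
```

```text
time_s: 1.65
tool_pos: [507.1, 27.7, 230.9]
ee_rot: [0.0, 1.0, 0.029, -0.0]
wrist_force: [0.5, 1.0, -0.0]
opening: 55.9
grip_force: 0.0
t 1.65 tcp [507.13  27.68 230.88] yaw 3.27 zax [-0. -0. -1.] j [ 0.45 -0.21 -0.15 -0.   -1.63  1.18] F [ 0.5   0.98 -0.03] open 55.9 grip 0.0
shift to [507.4, 28.5, 66.0] [  0.47  -0.84 164.88]
```

```bash
python3 -m creep '[[0.5,-0.8,60,0,56],[0.5,-0.8,100,0,56],[0.5,-0.8,140,0,56],[0.5,-0.8,160,0,56],[0.5,-0.8,162,0,56],[0.5,-0.8,162,0,56]]'
python3 - <<'E'
from h import *
w=snap("wrist"); save(w,"w1.png")
E
```

```text
time_s: 2.4
tool_pos: [508.1, 29.4, 70.7]
ee_rot: [-0.0, 1.0, 0.03, 0.001]
wrist_force: [0.9, 0.3, 0.5]
opening: 55.7
grip_force: 0.0
```

View pics/w1.png

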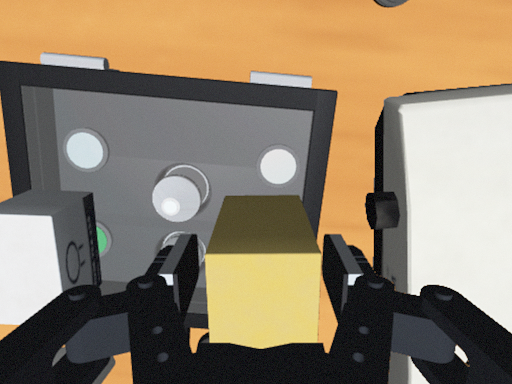

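The wrist view shows the tan carton (top face about (264,225)) centred between the fingers at (180,270) and (345,275). Next I'll grip it and lift.

```bash
python3 -m creep '[[0,0,0,0,30],[0,0,0,0,30],[0,0,0,0,30],[0,0,0,0,30],[0,0,0,0,30],[0,0,-15,0,30],[0,0,-40,0,30],[0,0,-80,0,30],[0,0,-110,0,30],[0,0,-110,0,30]]'; python3 g.py 600 272.4 200 600 272.4 16
```

```text
time_s: 3.7
tool_pos: [509.0, 28.7, 182.9]
ee_rot: [-0.001, 1.0, 0.029, 0.003]
wrist_force: [0.6, -0.9, -0.6]
opening: 37.0
grip_force: 60.0
t 3.7 tcp [508.95  28.68 182.88] yaw 3.3 zax [ 0.01  0.   -1.  ] j [ 0.45 -0.21 -0.24  0.   -1.54  1.18] F [ 0.6  -0.85 -0.64] open 37.0 grip 60.0
shift to [600.0, 272.4, 200.0] [ 105.03 -238.09  -16.36]
shift to [600.0, 272.4, 16.0] [ 104.08 -237.92  167.64]
```

```bash
python3 -m creep '[[35,-80,-15,0,30],[104,-238,-15,0,30],[104,-238,-15,0,30],[104,-238,-15,0,30],[104,-238,-15,0,30],[104,-238,-15,0,30],[104,-238,40,0,30],[104,-238,90,0,30],[104,-238,120,0,30],[104,-238,120,0,30]]'; python3 g.py 600 272.4 15
python3 - <<'E'
from h import *
a=snap("top"); b=snap("side")
A=cv2.resize(a["color"][80:240,130:330,::-1],(600,480))
B=b["color"][100:260,150:350,::-1]; B=cv2.resize(B,(600,480))
cv2.imwrite("pics/d1.png",cv2.resize(np.hstack([A,B]),(800,320)))
E
```

```text
time_s: 4.95
tool_pos: [596.3, 269.8, 56.9]
ee_rot: [0.001, 1.0, 0.028, -0.002]
wrist_force: [0.8, -0.8, 0.8]
opening: 36.6
grip_force: 60.2
t 4.95 tcp [596.27 269.79  56.89] yaw 3.23 zax [-0. -0. -1.] j [ 0.73  0.23 -0.02 -0.   -1.32  0.9 ] F [ 0.82 -0.8   0.8 ] open 36.6 grip 60.2
shift to [600.0, 272.4, 15.0] [ 4.05 -2.51 41.87]
```

View pics/d1.png

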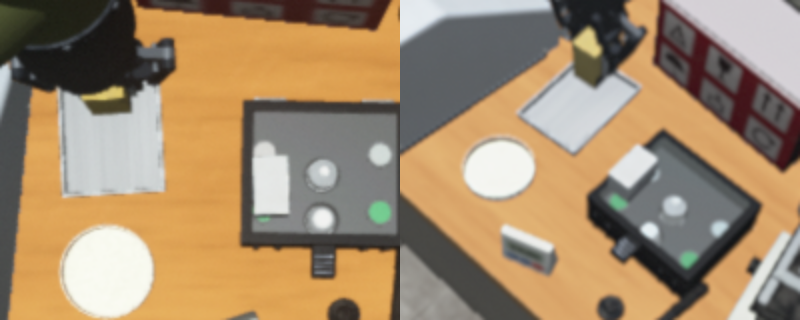

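```bash
python3 -m creep '[[0,0,20,0,30],[0,0,36,0,30],[0,0,42,0,30],[0,0,44,0,30],[0,0,45,0,30],[0,0,45,0,30],[0,0,45,0,30]]'; python3 g.py
```

```text
time_s: 5.92
tool_pos: [598.1, 272.4, 14.9]
ee_rot: [-0.0, 1.0, 0.029, 0.0]
wrist_force: [-0.2, 0.1, 1.5]
opening: 36.9
grip_force: 60.3
t 5.92 tcp [598.09 272.44  14.86] yaw 3.32 zax [ 0.  0. -1.] j [ 0.73  0.27 -0.06  0.   -1.24  0.9 ] F [-0.21  0.1   1.46] open 36.9 grip 60.3
```

```bash
python3 -m creep '[[0,0,0.5,0,30],[0,0,0.5,0,52],[0,0,0.5,0,52],[0,0,0.5,0,52],[0,0,-30,0,52],[0,0,-80,0,52],[0,0,-135,0,52],[0,0,-135,0,52]]'; python3 g.py 501 125 150 501 125 66
```

```text
time_s: 6.92
tool_pos: [600.2, 273.3, 156.1]
ee_rot: [-0.002, 1.0, 0.029, 0.005]
wrist_force: [-0.6, 0.0, -0.9]
opening: 51.9
grip_force: 0.0
t 6.92 tcp [600.16 273.34 156.06] yaw 3.33 zax [ 0.01  0.01 -1.  ] j [ 0.73  0.19  0.11  0.   -1.48  0.9 ] F [-0.59  0.01 -0.88] open 51.9 grip 0.0
shift to [501.0, 125.0, 150.0] [-107.65  142.36    4.4 ]
shift to [501.0, 125.0, 66.0] [-108.44  142.74   88.39]
```

```bash
python3 -m creep '[[-108,142,0,2.4,52],[-108,142,0,2.4,52],[-108,142,0,2.4,52],[-108,142,0,2.4,52],[-108,142,20,2.4,52],[-108,142,40,2.4,52],[-108,142,40,2.4,52],[-108,142,40,2.4,52],[-108,142,40,2.4,52]]'; python3 g.py 501 125 66
python3 - <<'E'
from h import *
b=snap("side"); w=snap("wrist")
B=cv2.resize(b["color"][100:260,150:350,::-1],(480,384))
cv2.imwrite("pics/e1.png",cv2.resize(np.hstack([w["color"][...,::-1],B]),(800,310)))
E
```

```text
time_s: 8.05
tool_pos: [498.7, 124.7, 109.9]
ee_rot: [-0.0, 1.0, 0.008, 0.0]
wrist_force: [-0.9, -0.8, -0.7]
opening: 52.2
grip_force: 0.0
t 8.05 tcp [498.69 124.65 109.93] yaw 0.94 zax [ 0.  0. -1.] j [ 0.64 -0.17 -0.34  0.   -1.4   0.95] F [-0.88 -0.81 -0.71] open 52.2 grip 0.0
shift to [501.0, 125.0, 66.0] [ 2.28 -0.3  43.93]
```

View pics/e1.png

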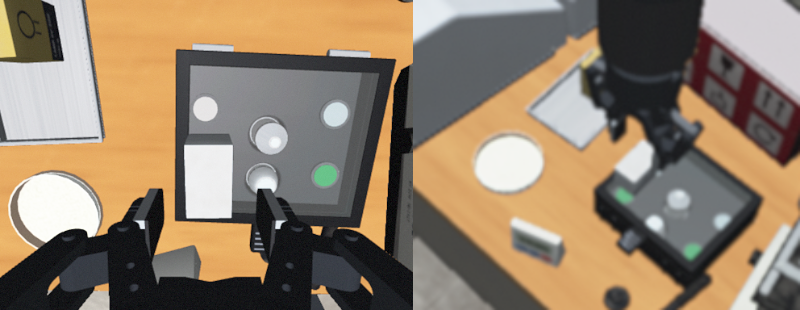

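Tall carton stands in the tray (upper left). The white carton (208,177) is centred between the fingers.

```bash
python3 -m creep '[[2,0,25,0,52],[2,0,40,0,52],[2,0,45,0,52],[2,0,45,0,52],[2,0,45,0,25],[2,0,45,0,25],[2,0,45,0,25],[2,0,45,0,25],[2,0,45,0,25],[2,0,30,0,25],[2,0,0,0,25],[2,0,-40,0,25]]'; python3 -m creep '[[0,0,0,0,25],[0,0,0,0,25],[0,0,0,0,25]]'; python3 g.py 538 269.5 150
```

```text
time_s: 9.65
tool_pos: [499.5, 124.0, 149.7]
ee_rot: [0.001, 1.0, 0.008, -0.001]
wrist_force: [0.2, 0.8, -1.1]
opening: 30.2
grip_force: 59.3
time_s: 10.02
tool_pos: [499.6, 124.0, 148.0]
ee_rot: [0.0, 1.0, 0.008, -0.001]
wrist_force: [0.2, -0.3, -0.6]
opening: 30.5
grip_force: 59.3
t 10.03 tcp [499.61 124.05 148.04] yaw 0.92 zax [-0. -0. -1.] j [ 0.63 -0.18 -0.28 -0.   -1.48  0.95] F [ 0.2  -0.33 -0.56] open 30.5 grip 59.3
shift to [538.0, 269.5, 150.0] [  40.71 -144.82   -2.18]
```

```bash
python3 -m creep '[[40,-145,0,0,25],[40,-145,0,0,25],[40,-145,0,0,25],[40,-145,50,0,25],[40,-145,100,0,25],[40,-145,130,0,25],[40,-145,138,0,25],[40,-145,140,0,25],[40,-145,140,0,25],[40,-145,140.5,0,25],[40,-145,140.5,0,25]]'; python3 g.py
```

```text
time_s: 11.4
tool_pos: [538.1, 270.1, 9.5]
ee_rot: [-0.0, 1.0, 0.008, 0.0]
wrist_force: [-1.8, -0.1, 3.3]
opening: 30.6
grip_force: 59.9
t 11.4 tcp [538.12 270.08   9.47] yaw 0.92 zax [ 0.  0. -1.] j [ 0.8   0.13 -0.23  0.   -1.21  0.79] F [-1.76 -0.07  3.3 ] open 30.6 grip 59.9
```

```bash
python3 -m creep '[[0,0,0.3,0,25],[0,0,0.3,0,42],[0,0,0.3,0,42],[0,0,0.3,0,42],[0,0,-20,0,42],[0,0,-70,0,42],[0,0,-120,0,42],[-50,80,-130,1,42],[-104,193,-130,2,42],[-104,193,-130,2,42],[-104,193,-130,2,42],[-104,193,-130,2,42]]'; python3 -m creep '[[0,0,0,0,42],[0,0,0,0,42],[0,0,0,0,42]]';  python3 g.py 432 76.5 39
python3 - <<'E'
from h import *
b=snap("side"); w=snap("wrist")
B=cv2.resize(b["color"][100:260,150:350,::-1],(480,384))
cv2.imwrite("pics/f1.png",cv2.resize(np.hstack([w["color"][...,::-1],B]),(800,310)))
E
```

```text
time_s: 12.9
tool_pos: [436.9, 73.9, 141.2]
ee_rot: [-0.001, 1.0, -0.01, 0.002]
wrist_force: [-0.0, -0.5, 0.1]
opening: 42.0
grip_force: 0.0
time_s: 13.28
tool_pos: [437.1, 75.7, 138.6]
ee_rot: [0.0, 1.0, -0.009, -0.0]
wrist_force: [-0.3, -0.6, -0.2]
opening: 42.3
grip_force: 0.0
t 13.28 tcp [437.07  75.75 138.58] yaw -1.04 zax [-0. -0. -1.] j [ 0.63 -0.39 -0.46  0.   -1.5   0.92] F [-0.31 -0.56 -0.23] open 42.3 grip 0.0
shift to [432.0, 76.5, 39.0] [-5.01 -0.72 99.59]
```

View pics/f1.png

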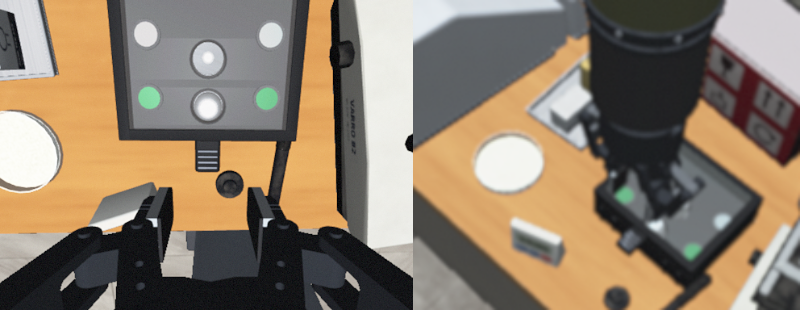

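Cartons are both in the tray, and the tab (207,155) sits in line with the fingers (mid 208). Next I'll descend and pinch it.

```bash
python3 -m creep '[[-5,-0.5,50,0,42],[-5,-0.5,80,0,42],[-5,-0.5,96,0,42],[-5,-0.5,99,0,42],[-5,-0.5,99,0,42],[-5,-0.5,99,0,15],[-5,-0.5,99,0,15],[-5,-0.5,99,0,15],[-5,-0.5,99,0,15],[-5,-0.5,99,0,15],[-5,-0.5,99,0,15]]'; python3 g.py
python3 - <<'E'
import numpy as np
for th in np.arange(0,1.6,.1):
    a=np.pi-.0607-th; print(th.round(1),(148.3*np.cos(a)+148).round(0),-(148.3*np.sin(a)-9).round(0),end='; ')
E
```

```text
time_s: 14.75
tool_pos: [432.8, 77.8, 41.5]
ee_rot: [-0.002, 1.0, -0.009, 0.001]
wrist_force: [-3.6, 6.9, 3.1]
opening: 20.2
grip_force: 58.8
t 14.75 tcp [432.82  77.8   41.5 ] yaw -1.04 zax [ 0.  0. -1.] j [ 0.64 -0.36 -0.62 -0.   -1.31  0.91] F [-3.58  6.93  3.11] open 20.2 grip 58.8
0.0 -0.0 0.0; 0.1 2.0 -15.0; 0.2 5.0 -29.0; 0.3 9.0 -43.0; 0.4 15.0 -57.0; 0.5 22.0 -70.0; 0.6 31.0 -82.0; 0.7 41.0 -93.0; 0.8 51.0 -103.0; 0.9 63.0 -113.0; 1.0 76.0 -120.0; 1.1 89.0 -127.0; 1.2 103.0 -132.0; 1.3 117.0 -136.0; 1.4 132.0 -138.0; 1.5 147.0 -139.0;
```

```bash
python3 -m creep '[[1,-1,-7,0,15],[2,-1,-15,0,15],[5,-1,-29,0,15],[9,-1,-43,0,15],[15,-1,-57,0,15],[22,-1,-70,0,15],[31,-1,-82,0,15],[41,-1,-93,0,15],[41,-1,-93,0,15]]'; python3 g.py
```

```text
time_s: 15.88
tool_pos: [473.5, 76.8, 132.5]
ee_rot: [-0.001, 1.0, -0.01, -0.0]
wrist_force: [2.9, 4.8, -6.0]
opening: 20.0
grip_force: 59.9
t 15.88 tcp [473.46  76.82 132.49] yaw -1.1 zax [-0.  0. -1.] j [ 0.58 -0.28 -0.39 -0.   -1.46  0.97] F [ 2.88  4.79 -5.99] open 20.0 grip 59.9
```

```bash
python3 -m creep '[[10,0,-10,0,15],[22,0,-20,0,15],[35,0,-27,0,15],[48,0,-34,0,15],[62,0,-39,0,15],[76,0,-43,0,15],[91,0,-45,0,15],[106,0,-46,0,15],[120,0,-46,0,15],[120,0,-46,0,15],[120,0,-46,0,15]]'; python3 g.py;python3 -m creep '[[0,0,0,0,42],[0,0,0,0,42],[0,0,0,0,42],[0,0,-20,0,42],[0,0,-50,0,42],[-50,0,-70,0,42],[-110,0,-70,0,42],[-110,0,-70,0,42],[-110,0,-70,0,42],[-110,0,-70,0,42]]'; python3 g.py
python3 - <<'E'
from h import *
b=snap("side"); w=snap("wrist"); a=snap("top")
import pickle; pickle.dump((a,b,w),open("s1.pkl","wb"))
B=cv2.resize(b["color"][100:260,150:350,::-1],(480,384))
cv2.imwrite("pics/g1.png",cv2.resize(np.hstack([w["color"][...,::-1],B]),(800,310)))
E
```

```text
time_s: 17.25
tool_pos: [593.0, 74.0, 179.3]
ee_rot: [-0.0, 1.0, -0.009, 0.0]
wrist_force: [-1.7, 4.0, 3.5]
opening: 16.2
grip_force: 57.2
t 17.25 tcp [592.96  74.04 179.32] yaw -1.07 zax [ 0.  0. -1.] j [ 0.46  0.03 -0.02  0.   -1.52  1.09] F [-1.74  4.03  3.45] open 16.2 grip 57.2
time_s: 18.5
tool_pos: [483.7, 76.0, 248.8]
ee_rot: [0.0, 1.0, -0.01, -0.0]
wrist_force: [0.6, 0.2, -1.0]
opening: 41.9
grip_force: 0.0
t 18.5 tcp [483.73  75.96 248.83] yaw -1.11 zax [-0. -0. -1.] j [ 0.57 -0.25 -0.15  0.   -1.67  0.98] F [ 0.57  0.19 -0.98] open 41.9 grip 0.0
```

View pics/g1.png

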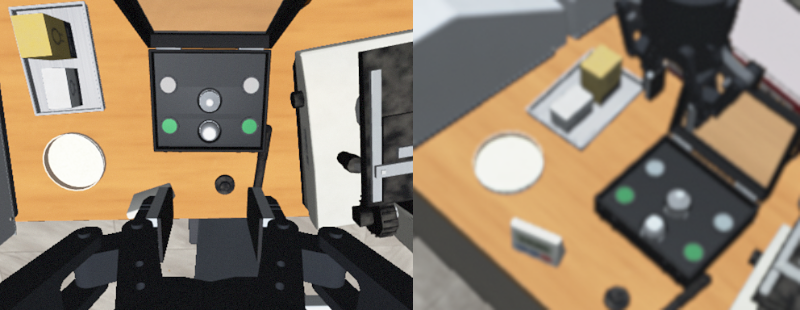

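Lid stands open; the far objective (wrist (259,125)) shows the narrow nose, so it is the long one. I'll now fix its position.

Run:
```python
from h import *
import pickle
np.set_printoptions(precision=1,suppress=True)
a,b,w=pickle.load(open("s1.pkl","rb"))
P={}
for n,s,lo in (("wrist",w,185),("side",b,170)):
    for p0,t in (((518,75,48),"far"),((476,76,36),"near")):
        u,v=map(int,proj(s,p0)); r=22 if n=="wrist" else 9
        g=cv2.cvtColor(s["color"],cv2.COLOR_RGB2GRAY)[v-r:v+r,u-r:u+r]
        _,m=cv2.threshold(g,0,255,cv2.THRESH_OTSU); mm=cv2.moments(m,True)
        c=(u-r+mm["m10"]/mm["m00"],v-r+mm["m01"]/mm["m00"]); P[n,t]=c
        print(n,t,(u,v),np.array(c),mm["m00"],onz(s,*c,45))
for t in ("far","near"): print(t,tri(w,P["wrist",t],b,P["side",t]))
A=w["color"][80:200,200:320,::-1]; B=b["color"][165:225,255:315,::-1]
cv2.imwrite("pics/o1.png",np.hstack([cv2.resize(A,(400,400)),cv2.resize(B,(400,400))]))
```

```text
wrist far (259, 126) [259.3 124.9] 529.0 [518.9  75.3  45. ]
wrist near (259, 164) [258.5 163.6] 287.0 [478.9  76.9  45. ]
side far (287, 201) [286.9 202.6] 95.0 [515.2  74.4  45. ]
side near (274, 215) [274.1 215.2] 65.0 [471.3  74.8  45. ]
far (array([518.2,  75.7,  39.4]), np.float64(0.8346310791009149))
near (array([476.4,  77.5,  34. ]), np.float64(1.0591779001003583))
```

View pics/o1.png

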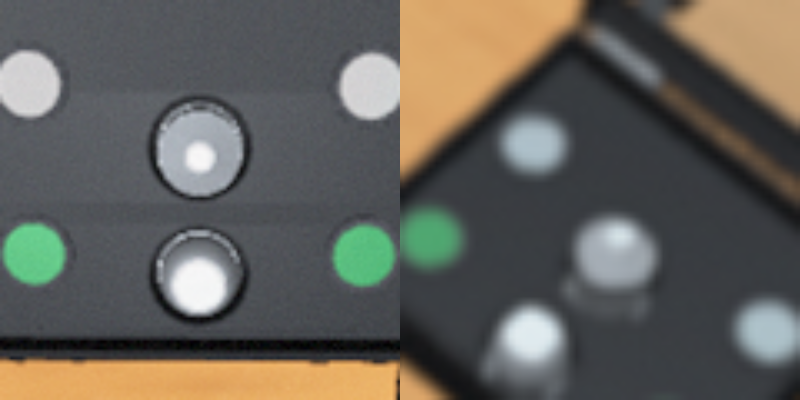

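The crop settles it: the far one's bright nose is about a third of its barrel, at (200,157) (long), and the near one's about two thirds (short). Going to grip the far one.

```bash
python3 -m creep '[[34.5,0.8,50,0,46],[34.5,0.8,100,0,46],[34.5,0.8,150,0,46],[34.5,0.8,180,0,46],[34.5,0.8,190,0,46],[34.5,0.8,190,0,46],[34.5,0.8,190,0,46],[34.5,0.8,190,0,46]]'; python3 g.py 518.2 75.5 27
```

```text
time_s: 19.65
tool_pos: [518.2, 74.8, 60.2]
ee_rot: [-0.0, 1.0, -0.009, 0.001]
wrist_force: [1.1, -0.4, 0.1]
opening: 46.2
grip_force: 0.0
t 19.65 tcp [518.23  74.77  60.25] yaw -1.08 zax [ 0.  0. -1.] j [ 0.53 -0.12 -0.38  0.   -1.3   1.02] F [ 1.12 -0.39  0.07] open 46.2 grip 0.0
shift to [518.2, 75.5, 27.0] [-0.11 -0.7  33.25]
```

```bash
python3 -m creep '[[0,-0.7,15,0,46],[0,-0.7,28,0,46],[0,-0.7,32,0,46],[0,-0.7,32,0,46],[0,-0.7,32,0,46],[0,-0.7,32,0,20],[0,-0.7,32,0,20],[0,-0.7,32,0,20],[0,-0.7,32,0,20],[0,-0.7,32,0,20],[0,-0.7,32,0,20]]'; python3 g.py;  python3 -m creep '[[0,0,-8,0,20],[0,0,-20,0,20],[0,0,-40,0,20],[0,0,-70,0,20],[0,0,-90,0,20],[0,0,-90,0,20],[0,0,-90,0,20],[0,0,-90,0,20]]'; python3 g.py 430.5 276.5 100
python3 - <<'E'
from h import *
b=snap("side"); w=snap("wrist"); a=snap("top")
B=cv2.resize(b["color"][100:260,150:350,::-1],(480,384))
cv2.imwrite("pics/g2.png",cv2.resize(np.hstack([w["color"][...,::-1],B]),(800,310)))
E
```

```text
time_s: 21.02
tool_pos: [518.0, 75.3, 27.5]
ee_rot: [-0.0, 1.0, -0.009, 0.001]
wrist_force: [0.3, 0.9, 5.8]
opening: 22.7
grip_force: 59.4
t 21.02 tcp [518.01  75.29  27.51] yaw -1.07 zax [ 0.  0. -1.] j [ 0.53 -0.09 -0.42  0.   -1.24  1.02] F [0.3  0.92 5.84] open 22.7 grip 59.4
time_s: 22.02
tool_pos: [516.9, 74.9, 115.5]
ee_rot: [0.0, 1.0, -0.009, -0.001]
wrist_force: [0.1, -0.5, -1.4]
opening: 23.2
grip_force: 59.0
t 22.02 tcp [516.87  74.93 115.49] yaw -1.08 zax [-0. -0. -1.] j [ 0.53 -0.15 -0.31 -0.   -1.41  1.02] F [ 0.06 -0.49 -1.35] open 23.2 grip 59.0
shift to [430.5, 276.5, 100.0] [ -90.14 -199.91   15.49]
```

View pics/g2.png

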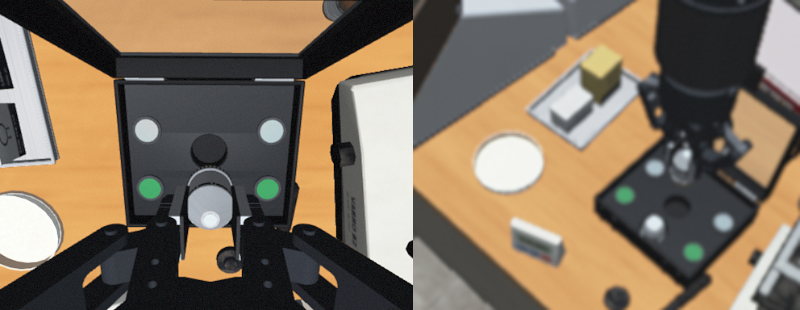

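The long objective is held upright at (210,205) in the wrist view, its pocket (209,150) is empty, and the short one is still in place.

```bash
python3 -m creep '[[-30,-60,-20,0,20],[-90,-200,-20,0,20],[-90,-200,-20,0,20],[-90,-200,-20,0,20],[-90,-200,-20,0,20],[-90,-200,20,0,20],[-90,-200,60,0,20],[-90,-200,80,0,20],[-90,-200,84,0,20],[-90,-200,84,0,20],[-90,-200,84,0,20],[-90,-200,84,0,20]]'; python3 g.py 430.5 276.5 24.1
python3 - <<'E'
from h import *
b=snap("side"); w=snap("wrist")
B=cv2.resize(b["color"][130:230,150:275,::-1],(480,384))
cv2.imwrite("pics/g3.png",cv2.resize(np.hstack([w["color"][...,::-1],B]),(800,310)))
E
```

```text
time_s: 23.68
tool_pos: [431.7, 277.2, 33.7]
ee_rot: [-0.001, 1.0, -0.009, 0.0]
wrist_force: [0.8, -0.6, -1.8]
opening: 23.1
grip_force: 59.2
t 23.68 tcp [431.65 277.17  33.73] yaw -1.08 zax [ 0.  0. -1.] j [ 0.96 -0.13 -0.44  0.   -1.26  0.59] F [ 0.78 -0.65 -1.81] open 23.1 grip 59.2
shift to [430.5, 276.5, 24.1] [-1.15  0.7   9.63]
```

View pics/g3.png

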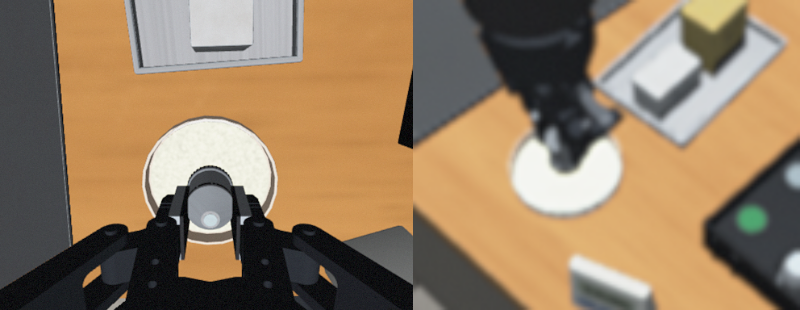

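Objective is centred over the dish (210, ~200), so I'll lower it.

```bash
python3 -m creep '[[-1,0.5,4,0,20],[-1,0.5,7,0,20],[-1,0.5,8,0,20],[-1,0.5,8,0,20],[-1,0.5,8,0,20],[-1,0.5,8,0,20]]'; python3 g.py;  python3 -m creep '[[0,0,0.7,0,20],[0,0,1.3,0,20],[0,0,1.3,0,20],[0,0,1.3,0,20]]'; python3 g.py
```

```text
time_s: 24.52
tool_pos: [430.3, 276.4, 24.9]
ee_rot: [-0.0, 1.0, -0.009, 0.0]
wrist_force: [-0.7, 0.0, -1.0]
opening: 23.0
grip_force: 59.2
t 24.52 tcp [430.34 276.4   24.93] yaw -1.08 zax [ 0.  0. -1.] j [ 0.97 -0.12 -0.45  0.   -1.24  0.59] F [-0.72  0.02 -1.02] open 23.0 grip 59.2
time_s: 25.02
tool_pos: [430.5, 276.4, 24.1]
ee_rot: [-0.0, 1.0, -0.009, 0.0]
wrist_force: [-2.4, -1.3, 5.5]
opening: 23.0
grip_force: 59.9
t 25.02 tcp [430.5  276.4   24.12] yaw -1.07 zax [ 0.  0. -1.] j [ 0.97 -0.12 -0.46  0.   -1.24  0.59] F [-2.4  -1.3   5.49] open 23.0 grip 59.9
```

```bash
python3 -m creep '[[0,0,-0.3,0,30],[0,0,-0.3,0,40],[0,0,-0.3,0,46],[0,0,-0.3,0,46],[0,0,-0.3,0,46],[0,0,-20,0,46],[0,0,-60,0,46],[0,0,-120,0,46],[0,0,-180,0,46],[40,60,-220,0,46],[70,120,-220,0,46],[70,120,-220,0,46]]'; python3 g.py
python3 - <<'E'
from h import *
import pickle
b=snap("side"); a=snap("top"); pickle.dump((a,b),open("s2.pkl","wb"))
B=cv2.resize(b["color"][90:260,150:350,::-1],(452,384))
A=cv2.resize(a["color"][80:250,150:350,::-1],(452,384))
cv2.imwrite("pics/g4.png",cv2.resize(np.hstack([A,B]),(800,340)))
E
```

```text
time_s: 26.52
tool_pos: [499.1, 152.8, 244.5]
ee_rot: [-0.0, 1.0, -0.011, 0.001]
wrist_force: [-0.3, 0.5, -0.5]
opening: 45.5
grip_force: 0.0
t 26.52 tcp [499.09 152.77 244.53] yaw -1.22 zax [ 0.  0. -1.] j [ 0.68 -0.17 -0.09  0.   -1.65  0.87] F [-0.33  0.54 -0.46] open 45.5 grip 0.0
```

View pics/g4.png

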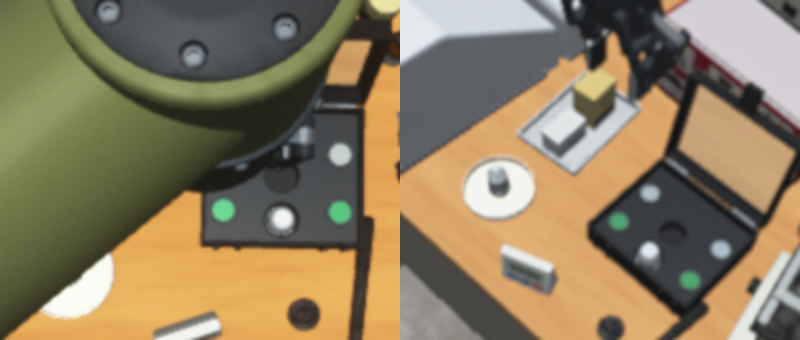

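Long objective stands in the dish (side (497,180)). Before reaching for the tab I'll check the clearance behind the lid.

```bash
python3 - <<'E'
from h import *
import pickle
np.set_printoptions(precision=1,suppress=True)
a,b,w=pickle.load(open("s0.pkl","rb"))
k=.64
f=lambda p:(p[0]*k,p[1]*k)
for n,p,q in (("box fr",(515,108),(545,240)),("box fl",(304,97),(437,160)),("beige fr",(543,27),(627,207))): print(n,tri(a,f(p),b,f(q)))
a,b=pickle.load(open("s2.pkl","rb"))
# lid tab top in side picture g4: (752,88) -> full px
u,v=(752-400)*.5+150,(88)*.5+90
p,d=ray(b,u,v); t=(73.5-p[1])/d[1]; print("tab",p+d*t, "obj base", onz(b,(497-400)*.5+150,195*.5+90,2.6))
E
python3 g.py 620 73.5 240 619.5 73.5 174
```

```text
box fr (array([662.7,  23.3, 133.9]), np.float64(14.763800201684912))
box fl (array([688.5, 246.3, 112.1]), np.float64(3.0715481499009982))
beige fr (array([760.6, -20.5, 147.7]), np.float64(23.07005146463031))
tab [617.2  73.5 195.5] obj base [422.7 272.4   2.6]
t 26.62 tcp [498.83 153.15 243.9 ] yaw -1.27 zax [ 0. -0. -1.] j [ 0.68 -0.17 -0.09  0.   -1.65  0.86] F [-0.46  0.8  -0.84] open 45.8 grip 0.0
shift to [620.0, 73.5, 240.0] [122.9   76.94   3.98]
shift to [619.5, 73.5, 174.0] [122.36  76.95  69.98]
```

```bash
python3 -m creep '[[60,40,-10,0,46],[122.5,77,-10,0,46],[122.5,77,-10,0,46],[122.5,77,0,0,46],[122.5,77,30,0,46],[122.5,77,60,0,46],[122.5,77,69,0,46],[122.5,77,69,0,46],[122.5,77,69,0,46]]'; python3 g.py
python3 - <<'E'
from h import *
w=snap("wrist"); save(w,"w5.png")
E
```

```text
time_s: 27.75
tool_pos: [619.5, 76.1, 176.3]
ee_rot: [-0.0, 1.0, -0.009, 0.001]
wrist_force: [0.7, -0.3, 0.6]
opening: 46.3
grip_force: 0.0
t 27.75 tcp [619.49  76.14 176.34] yaw -1.05 zax [ 0.  0. -1.] j [ 0.44  0.1   0.05  0.   -1.52  1.11] F [ 0.67 -0.35  0.62] open 46.3 grip 0.0
```

View pics/w5.png

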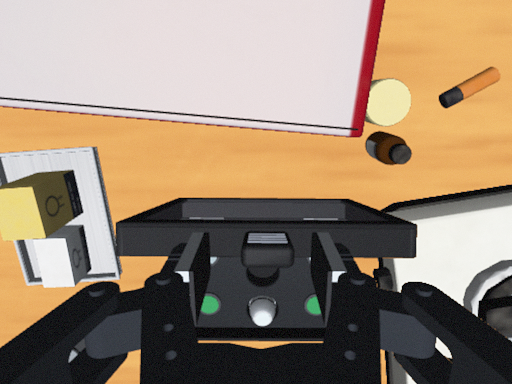

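The tab (267,248) lies between the fingertips (mid 263). Pinching it now.

```bash
python3 -m creep '[[0,1.5,2,0,46],[0,1.5,2,0,15],[0,1.5,2,0,15],[0,1.5,2,0,15],[0,1.5,2,0,15],[0,1.5,2,0,15],[0,1.5,2,0,15],[0,1.5,2,0,15]]'; python3 g.py;  python3 - <<'E'
import numpy as np
f=lambda th:np.array([148.3*np.cos(np.pi-.0607-th),148.3*np.sin(np.pi-.0607-th)])
for th in np.arange(1.7,-.01,-.1): d=f(th)-f(1.78); print(th.round(1),d[0].round(0),-d[1].round(0),end='; ')
E
```

```text
time_s: 28.8
tool_pos: [619.0, 73.4, 172.9]
ee_rot: [0.001, 1.0, -0.01, 0.0]
wrist_force: [-0.6, -5.7, 2.1]
opening: 20.5
grip_force: 59.5
t 28.8 tcp [619.02  73.36 172.93] yaw -1.12 zax [ 0. -0. -1.] j [ 0.44  0.1   0.04  0.   -1.51  1.11] F [-0.63 -5.72  2.11] open 20.5 grip 59.5
1.7 -12.0 -3.0; 1.6 -26.0 -5.0; 1.5 -41.0 -5.0; 1.4 -56.0 -4.0; 1.3 -70.0 -2.0; 1.2 -85.0 2.0; 1.1 -99.0 7.0; 1.0 -112.0 14.0; 0.9 -125.0 21.0; 0.8 -136.0 30.0; 0.7 -147.0 41.0; 0.6 -157.0 52.0; 0.5 -165.0 64.0; 0.4 -172.0 77.0; 0.3 -178.0 91.0; 0.2 -183.0 105.0; 0.1 -186.0 119.0; -0.0 -188.0 134.0;
```

```bash
python3 -m creep '[[-12,1,-3,0,15],[-26,1,-5,0,15],[-41,1,-5,0,15],[-56,1,-4,0,15],[-70,1,-2,0,15],[-85,1,2,0,15],[-99,1,7,0,15],[-112,1,14,0,15],[-125,1,21,0,15],[-136,1,30,0,15],[-136,1,30,0,15]]'; python3 g.py
```

```text
time_s: 30.18
tool_pos: [481.9, 76.6, 143.9]
ee_rot: [-0.001, 1.0, -0.009, 0.001]
wrist_force: [-3.3, 1.2, 6.8]
opening: 20.1
grip_force: 58.8
t 30.18 tcp [481.88  76.63 143.93] yaw -0.98 zax [ 0.  0. -1.] j [ 0.57 -0.26 -0.35 -0.   -1.48  0.98] F [-3.27  1.22  6.84] open 20.1 grip 58.8
```

```bash
python3 -m creep '[[-11,0,11,0,15],[-21,0,22,0,15],[-29,0,34,0,15],[-36,0,47,0,15],[-42,0,61,0,15],[-47,0,75,0,15],[-50,0,89,0,15],[-51,0,98,0,15],[-52,0,101,0,15],[-52,0,102,0,15],[-52,0,102,0,15]]'; python3 g.py
```

```text
time_s: 31.55
tool_pos: [431.0, 77.9, 40.5]
ee_rot: [-0.001, 1.0, -0.009, 0.0]
wrist_force: [-3.4, 6.0, 5.5]
opening: 20.2
grip_force: 107.2
t 31.55 tcp [431.02  77.87  40.46] yaw -1.05 zax [ 0.  0. -1.] j [ 0.64 -0.36 -0.62 -0.   -1.31  0.91] F [-3.41  6.01  5.52] open 20.2 grip 107.2
```

```bash
python3 -m creep '[[0,-1,0,0,30],[0,-1,0,0,44],[0,-1,0,0,44],[0,-1,-20,0,44],[0,-1,-60,0,44],[0,-1,-110,0,44],[50,-100,-110,-1,44],[103,-194,-110,-2,44],[103,-194,-110,-2,44],[103,-194,-110,-2,44],[103,-194,-110,-2,44],[103,-194,-110,-2,44]]';python3 -m creep '[[0,0,0,0,44],[0,0,0,0,44],[0,0,0,0,44]]'; python3 g.py 538.1 270.1 9.2
python3 - <<'E'
from h import *
b=snap("side"); w=snap("wrist")
B=cv2.resize(b["color"][100:260,150:350,::-1],(480,384))
cv2.imwrite("pics/g6.png",cv2.resize(np.hstack([w["color"][...,::-1],B]),(800,310)))
E
```

```text
time_s: 33.05
tool_pos: [537.4, 268.2, 150.0]
ee_rot: [0.001, 1.0, 0.008, -0.0]
wrist_force: [-0.2, -0.4, -0.9]
opening: 44.0
grip_force: 0.0
time_s: 33.42
tool_pos: [537.6, 268.5, 150.9]
ee_rot: [-0.0, 1.0, 0.008, 0.0]
wrist_force: [-0.4, 1.0, 0.2]
opening: 43.8
grip_force: 0.0
t 33.42 tcp [537.61 268.49 150.93] yaw 0.9 zax [ 0.  0. -1.] j [ 0.8   0.05 -0.05  0.   -1.47  0.79] F [-0.36  1.    0.19] open 43.8 grip 0.0
shift to [538.1, 270.1, 9.2] [  0.44  -1.54 141.73]
```

View pics/g6.png

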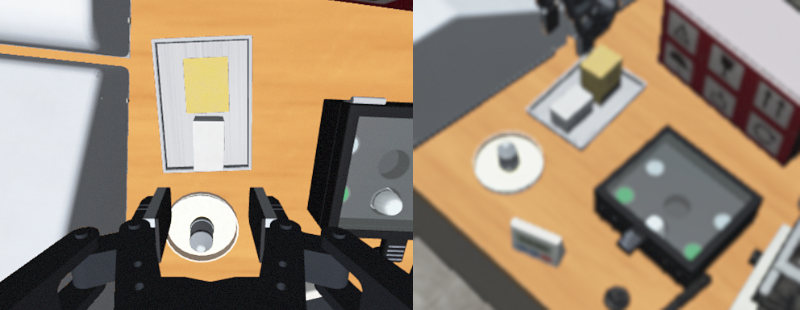

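Lid is shut, the objective (508,155) is still in the dish, and both cartons are in the tray. Next: pick the flat carton.

```bash
python3 -m creep '[[0.5,-1.5,50,0,44],[0.5,-1.5,90,0,44],[0.5,-1.5,125,0,44],[0.5,-1.5,138,0,44],[0.5,-1.5,141.5,0,44],[0.5,-1.5,141.5,0,44],[0.5,-1.5,141.5,0,25],[0.5,-1.5,141.5,0,25],[0.5,-1.5,141.5,0,25],[0.5,-1.5,141.5,0,25],[0.5,-1.5,141.5,0,25]]'; python3 g.py;python3 -m creep '[[0,0,-15,0,25],[0,0,-50,0,25],[0,0,-100,0,25],[0,0,-140,0,25],[-40,145,-140,0,25],[-40,145,-140,0,25],[-40,145,-140,0,25],[-40,145,-100,0,25],[-40,145,-80,0,25],[-40,145,-70,0,25],[-40,145,-70,0,25],[-40,145,-70,0,25]]'; python3 g.py 499.7 124.1 65
```

```text
time_s: 34.9
tool_pos: [539.1, 271.0, 10.9]
ee_rot: [-0.001, 1.0, 0.008, 0.001]
wrist_force: [-1.0, 0.8, 6.5]
opening: 30.3
grip_force: 60.2
t 34.9 tcp [539.07 271.04  10.93] yaw 0.94 zax [ 0.  0. -1.] j [ 0.8   0.13 -0.22  0.   -1.21  0.79] F [-0.98  0.77  6.51] open 30.3 grip 60.2
time_s: 36.4
tool_pos: [501.1, 125.1, 80.2]
ee_rot: [-0.0, 1.0, 0.008, 0.001]
wrist_force: [-0.4, 0.9, -0.7]
opening: 30.4
grip_force: 59.6
t 36.4 tcp [501.07 125.05  80.23] yaw 0.94 zax [ 0.  0. -1.] j [ 0.64 -0.15 -0.38  0.   -1.35  0.95] F [-0.42  0.88 -0.69] open 30.4 grip 59.6
shift to [499.7, 124.1, 65.0] [-1.41  0.94 15.22]
```

```bash
python3 -m creep '[[-0.4,0.9,8,0,25],[-0.4,0.9,12,0,25],[-0.4,0.9,13,0,25],[-0.4,0.9,13,0,25],[-0.4,0.9,13,0,25]]'; python3 g.py; python3 -m creep '[[0,0,0.5,0,25],[0,0,1,0,25],[0,0,1,0,25],[0,0,1,0,25]]'; python3 g.py
```

```text
time_s: 37.02
tool_pos: [500.3, 123.8, 66.9]
ee_rot: [0.0, 1.0, 0.008, 0.0]
wrist_force: [-3.1, -1.7, 4.9]
opening: 30.3
grip_force: 60.3
t 37.02 tcp [500.31 123.75  66.87] yaw 0.93 zax [ 0. -0. -1.] j [ 0.63 -0.15 -0.4   0.   -1.32  0.95] F [-3.12 -1.68  4.86] open 30.3 grip 60.3
time_s: 37.52
tool_pos: [500.5, 123.8, 66.8]
ee_rot: [0.0, 1.0, 0.008, 0.001]
wrist_force: [-5.7, -1.0, 8.7]
opening: 30.6
grip_force: 60.9
t 37.52 tcp [500.53 123.76  66.8 ] yaw 0.94 zax [ 0. -0. -1.] j [ 0.63 -0.15 -0.4   0.   -1.32  0.95] F [-5.68 -1.02  8.74] open 30.6 grip 60.9
```

```bash
python3 -m creep '[[0,0,-0.7,0,25],[0,0,-0.7,0,44],[0,0,-0.7,0,44],[0,0,-0.7,0,44],[0,0,-20,0,44],[0,0,-60,0,44],[0,0,-84,0,52],[40,-60,-84,-2.4,52],[100,-147,-84,-2.4,52],[100,-147,-84,-2.4,52],[100,-147,-84,-2.4,52],[100,-147,-84,-2.4,52]]';python3 -m creep '[[0,0,0,0,52],[0,0,0,0,52],[0,0,0,0,52]]'; python3 g.py 598.1 272.5 15.5
python3 - <<'E'
from h import *
b=snap("side"); w=snap("wrist")
B=cv2.resize(b["color"][100:260,150:350,::-1],(480,384))
cv2.imwrite("pics/g7.png",cv2.resize(np.hstack([w["color"][...,::-1],B]),(800,310)))
E
```

```text
time_s: 39.02
tool_pos: [597.9, 272.3, 149.7]
ee_rot: [0.0, 1.0, 0.029, 0.0]
wrist_force: [-0.2, -0.2, 0.7]
opening: 52.0
grip_force: 0.0
time_s: 39.4
tool_pos: [597.6, 272.0, 149.8]
ee_rot: [-0.0, 1.0, 0.029, 0.0]
wrist_force: [-0.0, -0.5, -0.0]
opening: 52.2
grip_force: 0.0
t 39.4 tcp [597.64 271.95 149.8 ] yaw 3.3 zax [ 0.  0. -1.] j [ 0.73  0.19  0.1   0.   -1.48  0.9 ] F [-0.01 -0.55 -0.04] open 52.2 grip 0.0
shift to [598.1, 272.5, 15.5] [  0.37  -0.44 134.3 ]
```

View pics/g7.png

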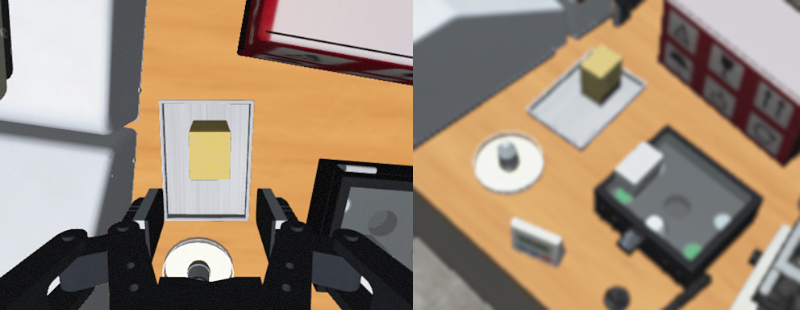

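The white carton is back on the lid (638,165) and the tan one waits in the tray, under the fingers. Pick it up.

```bash
python3 -m creep '[[0.4,-0.5,50,0,52],[0.4,-0.5,90,0,52],[0.4,-0.5,120,0,52],[0.4,-0.5,132,0,52],[0.4,-0.5,134,0,52],[0.4,-0.5,134,0,52],[0.4,-0.5,134,0,30],[0.4,-0.5,134,0,30],[0.4,-0.5,134,0,30],[0.4,-0.5,134,0,30],[0.4,-0.5,134,0,30]]'; python3 g.py;python3 -m creep '[[0,0,-15,0,30],[0,0,-50,0,30],[0,0,-100,0,30],[0,0,-160,0,30],[0,0,-180,0,30],[-40,100,-180,0,30],[-104,238,-180,0,30],[-104,238,-180,0,30],[-104,238,-180,0,30],[-104,238,-180,0,30],[-104,238,-180,0,30]]'; python3 -m creep '[[0,0,50,0,30],[0,0,90,0,30],[0,0,110,0,30],[0,0,110,0,30],[0,0,110,0,30],[0,0,110,0,30]]';python3 g.py 508.2 28.8 70
```

```text
time_s: 40.88
tool_pos: [599.0, 273.5, 16.8]
ee_rot: [-0.001, 1.0, 0.029, 0.001]
wrist_force: [-0.3, 0.2, 7.0]
opening: 36.8
grip_force: 60.7
t 40.88 tcp [598.97 273.49  16.84] yaw 3.34 zax [ 0.  0. -1.] j [ 0.73  0.27 -0.06  0.   -1.24  0.9 ] F [-0.27  0.24  6.97] open 36.8 grip 60.7
time_s: 42.25
tool_pos: [507.8, 28.9, 195.1]
ee_rot: [-0.0, 1.0, 0.028, 0.0]
wrist_force: [-0.1, 1.0, -1.0]
opening: 36.8
grip_force: 60.3
time_s: 43.0
tool_pos: [508.8, 29.8, 86.4]
ee_rot: [-0.0, 1.0, 0.029, 0.001]
wrist_force: [-0.5, 0.5, -0.6]
opening: 36.8
grip_force: 60.3
t 43.0 tcp [508.82  29.79  86.39] yaw 3.35 zax [ 0.  0. -1.] j [ 0.45 -0.18 -0.38  0.   -1.36  1.17] F [-0.49  0.54 -0.57] open 36.8 grip 60.3
shift to [508.2, 28.8, 70.0] [-0.71  0.96 16.39]
```

```bash
python3 -m creep '[[0,1,8,0,30],[0,1,12,0,30],[0,1,13,0,30],[0,1,13,0,30],[0,1,13,0,30]]'; python3 g.py; python3 -m creep '[[0,0,0.5,0,30],[0,0,0.8,0,30],[0,0,0.8,0,30],[0,0,0.8,0,30]]'; python3 g.py
```

```text
time_s: 43.62
tool_pos: [508.2, 28.1, 72.8]
ee_rot: [0.0, 1.0, 0.029, 0.0]
wrist_force: [-2.2, 0.7, 5.4]
opening: 36.8
grip_force: 60.9
t 43.62 tcp [508.25  28.09  72.76] yaw 3.32 zax [ 0. -0. -1.] j [ 0.45 -0.17 -0.4   0.   -1.33  1.18] F [-2.21  0.7   5.4 ] open 36.8 grip 60.9
time_s: 44.12
tool_pos: [508.4, 28.1, 72.7]
ee_rot: [0.0, 1.0, 0.029, 0.001]
wrist_force: [-4.5, -0.5, 9.0]
opening: 36.5
grip_force: 61.4
t 44.12 tcp [508.42  28.06  72.73] yaw 3.33 zax [ 0. -0. -1.] j [ 0.45 -0.17 -0.4   0.   -1.33  1.18] F [-4.46 -0.53  9.01] open 36.5 grip 61.4
```

Seated on the lid. Releasing, retreating up and back, then the check.

```bash
python3 -m creep '[[0,0,-0.6,0,30],[0,0,-0.6,0,50],[0,0,-0.6,0,52],[0,0,-0.6,0,52],[0,0,-20,0,52],[0,0,-60,0,52],[0,0,-110,0,52],[0,0,-160,0,52],[-60,-60,-170,0,52],[-100,-120,-170,0,52],[-120,-200,-170,0,52],[-120,-250,-170,0,52]]'; python3 -m creep '[[0,-30,0,0,52],[0,-30,0,0,52],[0,-30,0,0,52],[0,-30,0,0,52]]'; python3 g.py
python3 - <<'E'
from h import *
import pickle
np.set_printoptions(precision=1,suppress=True)
a,b=snap("top"),snap("side"); a0,b0,_=pickle.load(open("s0.pkl","rb"))
def cen(s,lo,hi,box):
    m=cv2.inRange(cv2.cvtColor(s["color"],cv2.COLOR_RGB2HSV),lo,hi); x0,y0,x1,y1=box; mm=cv2.moments(m[y0:y1,x0:x1],True)
    return np.array([x0+mm["m10"]/mm["m00"],y0+mm["m01"]/mm["m00"],mm["m00"]])
for n,s0,s1,bx in (("top",a0,a,{"tan":(300,140,345,190),"white":(250,145,280,195),"timer":(220,235,270,260)}),("side",b0,b,{"tan":(285,185,325,230),"white":(252,170,280,198),"timer":(195,208,230,240)})):
    for k,v in bx.items():
        c=((20,90,100),(32,255,255)) if k=="tan" else ((0,0,180),(180,45,255))
        print(n,k,cen(s0,*c,v),cen(s1,*c,v))
B=cv2.resize(b["color"][90:260,150:350,::-1],(452,384)); A=cv2.resize(a["color"][90:260,150:350,::-1],(452,384))
cv2.imwrite("pics/g8.png",cv2.resize(np.hstack([A,B]),(800,340)))
E
```

```text
time_s: 45.62
tool_pos: [381.2, 237.1, 243.8]
ee_rot: [-0.002, 1.0, 0.029, 0.002]
wrist_force: [1.4, 0.3, 0.4]
opening: 52.2
grip_force: 0.0
time_s: 46.12
tool_pos: [380.9, 264.9, 241.8]
ee_rot: [-0.0, 1.0, 0.028, 0.0]
wrist_force: [0.1, -0.3, 0.2]
opening: 52.1
grip_force: 0.0
t 46.12 tcp [380.87 264.86 241.77] yaw 3.25 zax [ 0.  0. -1.] j [ 1.05 -0.33 -0.23  0.   -1.67  0.58] F [ 0.08 -0.34  0.16] open 52.1 grip 0.0
top tan [323.8 165.9 577. ] [324.  166.3 588. ]
top white [264.9 170.1 517. ] [265.5 170.6 576. ]
top timer [243.1 246.7 174. ] [242.9 246.8 191. ]
side tan [304.7 201.6 348. ] [304.5 202.  358. ]
side white [266.  182.6 261. ] [266.2 183.3 264. ]
side timer [213.1 218.9 124. ] [213.2 219.  129. ]
```

View pics/g8.png

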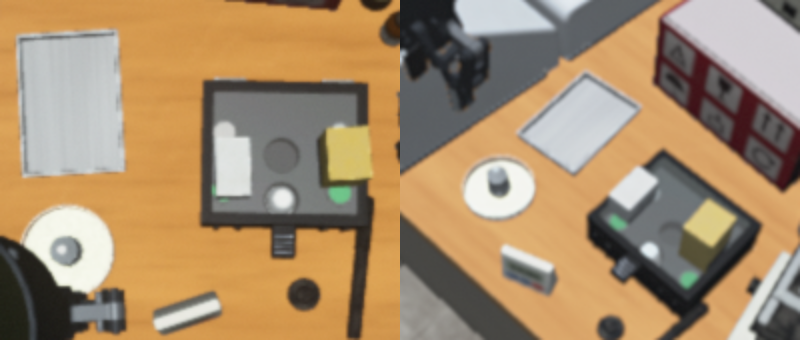

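The picture shows the lid shut with both cartons back (white (233,167), tan (347,155)) within about 1 px of their first places. The objective stands mid-dish at (65,250), and the timer hasn't moved.

```bash
python3 -c "
from plant import manip; print(manip.job_done())"
```

```text
the job is handed in; nothing more can be done
None
```

The job is handed in: the long objective stands nose up in the middle of the dish, the short one is still in the case, the lid is shut, both cartons are back on it within about 2 mm of where they stood, and the timer has not moved; no score was reported.

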